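# Bleed the blue water filter with the bleed pin

### The job

Relieve the pressure in the ice maker's blue-ringed water filter: draw the yellow-handled bleed pin out of its stand, put its steel tip down through the small hole in that filter's metal guard plate, and press the spring-loaded valve plunger beneath about half-way down, so that the red band on the pin is half sunk into the hole. Never push the plunger all the way to its stop, leave the orange-ringed filter's valve alone, and do not disturb the kitchen timer or the coffee tamper. Finish while still gripping the pin and holding the valve half pressed; do not let go.

Things in the scene. Friction and masses are not known exactly. Their poses are not given: they have to be found in the camera images.
- pin_grip (a point): Centre of the round yellow handle (20 mm diameter, 44 mm long) of the loose bleed pin (about 60 g, 89 mm long), upright in its stand at the start; z axis from tip to handle. Grasp it from above across the diameter, any yaw. Under the handle follow a steel flange, 26 mm wide and 5 mm thick, and a steel shank, 8 mm diameter, 40 mm long, its end tapered to 5 mm.
- pin_tip (a point): The lower end of the bleed pin's steel shank, on its axis, 67 mm below pin_grip; z axis along the pin from tip to handle. A red band runs round the shank from 15 to 21 mm above this point.
- bleed_pin: The bleed pin as a whole; origin at its tip, z axis along the pin towards the handle.
- stand_top (a point): Centre of the top of the fixed pin stand (black block 36x36 mm, top 52 mm above the desk, on a round foot 62 mm wide). In it a 10 mm hole, 45 mm deep, holds the 40 mm shank; the pin's flange rests on this top. Lift the pin at least 40 mm to clear it.
- blue_hole (a point): Centre of the mouth of the blue filter's guard hole, 70 mm above the desk, z up. The hole, 12 mm in diameter, goes straight down through a 6 mm thick aluminium guard plate (58x58 mm); a blue ring 35 mm wide surrounds it. Below it lies the brass plunger's flat top, 18 mm wide, 11 mm under this point when released.
- filter_blue: The blue filter, fixed to the desk; origin under the hole at desk height. Its x axis points from the grey head along the white cartridge with a blue band, which reaches 94 mm beyond the hole, is up to 60 mm across and stays below 66 mm height. Short blanked pipe stubs stand out 43 mm to either side (y).
- relief_blue (a joint): How far the blue filter's brass valve plunger is pressed down, m: 0 released, 0.014 at its hard stop, 0.007 half-way. Spring: 2.5 N at 0, 4.6 N half-way, 6.7 N at the stop; it returns by itself. With the pin's tip on the plunger the red band is centred at the hole's mouth at 0.007.
- orange_hole (a point): The same point of the second, identical filter, marked orange; not to be used. Behind the two filters stands the big fixed ice maker, 0.36 m tall, its nearest corner at about x = 0.65, y = 0.03: swing the arm round on the robot's side of the filters. A tall fridge stands at the far left, beside the arm (y over about 0.3).
- relief_orange (a joint): Travel of the orange filter's plunger, m: 0 released; leave it alone.
- kitchen_timer: Bystander: white kitchen timer lying flat, 58x66x22 mm, origin at the centre of its underside.
- tamper: Bystander: coffee tamper standing on its 58 mm steel base, light wooden handle, 95 mm tall, origin at the centre of its underside.
Mind the look-alikes: they are no part of the job. There is more than one size of the bleed_pin; the job needs the middle-sized.

How it is judged:
On the way, in this order (a step that is already met when the one before it is completed fails the run):
1. the bleed pin is gripped and drawn clear of its stand (z of pin_tip in the frame of stand_top above 0.004 m and contact force between the fingers and bleed_pin above 2 N), for 0.1 s.
2. the pin's tip is through the mouth of the blue filter's guard hole (horizontal distance between pin_tip and blue_hole below 0.0045 m and z of pin_tip in the frame of blue_hole below -0.003 m and angle between bleed_pin's own z axis and vertical below 0.2 rad), for 0.1 s.
At the end, for the whole second after the job is handed in: The gripped pin (over 2 N) stands in the blue filter's guard hole (tip within 4.5 mm of its axis, 3 mm or deeper; tilt under 0.2 rad) and presses on the filter with over 1.5 N, keeping the blue plunger 4 to 10 mm down through the last second; the orange plunger is up (under 1 mm) (all of step 2 and value of joint relief_blue between 0.004 and 0.01 m and contact force between bleed_pin and filter_blue above 1.5 N and contact force between the fingers and bleed_pin above 2 N and value of joint relief_orange below 0.001 m); the arm keeps its last pose, push and grip.
It fails at once if the blue plunger is pushed to its stop (over 13 mm) (value of joint relief_blue above 0.013 m).
It fails at once if the orange filter's plunger is pressed (over 2 mm) (value of joint relief_orange above 0.002 m).
It fails at once if the kitchen timer or tamper is shifted (over 25 mm) (distance of any of kitchen_timer, tamper from where it was at the start of the episode above 0.025 m).
It fails at once if the kitchen timer or tamper is tipped (over 0.5 rad) (angle between any of kitchen_timer, tamper's own z axis and vertical above 0.5 rad).
It also fails if it takes over 42 s, if anything falls off the work surface, if the arm or the gripper's body presses on something with over 40 N, if the wrist force passes 120 N, or if a joint passes its speed limit or range.

### The arm

A 6-joint arm with a two-finger parallel gripper is mounted at the origin on a cart in front of the work surface, level with it; the furniture and walls round the work are solid. World frame = base frame: x ahead of the robot, y to its left, z up, the work surface at z = 0. Lengths are in m, angles in rad, forces in N, time in s.
With the tool pointing down it reaches from about 0.225 to 0.725 m from the base axis. Payload 3.1 kg.
Tool frame: the origin (TCP) lies on the centre line of the jaws, within the pads' length; the fingertips stand 8 mm ahead of it and the grasp point (between the pads) lies 11 mm behind it; z points along the fingers, y is the line along which they close (so a half turn about z gives the same grasp; the last joint's range is limited). The gripper opens to 85 mm and grips with 20 to 120 N. Pads are 22 mm wide; open, the fingers measure 114 mm over their backs; the gripper's body (76 mm by 85 mm) begins 54 mm behind the grasp point. The pads swing forward as they close: fully open they stand 13 mm farther back than shut.
Start: joints at [-1.346, 0.048, 0.099, 1.622, 0, 1.443], TCP at [0.181, -0.493, 0.239] pointing down, gripper open.
Joint ranges: [-2.91, 2.91], [-0.99, 1.94], [-1.21, 1.42], [-2.12, 2.29], [-1.49, 1.47], [-3.14, 3.14]. Speed limits (rad/s): [2.79, 2.79, 3.14, 3.14, 3.14, 3.14].

### API

Orientations are given as a rotation vector (axis times angle).
In Python, from cell import bot, eyes gives the robot as it stands. The module is installed in compiled form; this text tells all that it offers.
- The arm moves only by the tool play_rows, never from a script. Its argument "moves" is a list of rows, each an object with "offset": the shift along the tool's x, y, z in cm, a list of three; "roll": the turn about the tool's z in rad; "jaw": the finger opening in cm, from 0 to 8.54. A call has 1 to 10 rows; each row shifts and turns the commanded pose from where the row before left it, along the tool's axes as they then stand; what a row does not reach is not made up. A row lasts 1/12 s, in which the tool goes at most 41.7 mm and 7.16 degrees, less where a joint would pass 70% of its speed; a pose out of reach is approached as far as the arm can. A call is refused whole if a number of a shift passes 4.17 or a number of a turn 0.125, either way. A call with a gripper value outside its range is refused whole. The fingers move at their own pace and stop on an object; the grip force is fixed at half the most. Time passes only in rows, so rows that do not move let the fingers close. It gives the time, the measured TCP pose, the force, the opening and the grip force at its end, in the units of the state.
- bot.observe(): the state, without advancing time (a new reading comes with each control period).
- eyes.camera(name): name is "scene" or "top" or "wrist"; returns a dict with "img" (384x512x3 uint8, blue, green, red), "z_map" (384x512 float32, m along the optical axis (not along the pixel's ray), 0 where there is no reading), "mtx" (3x3 intrinsics, pixels), "origin" and "rotation" of the camera in the world. Camera axes: x right, y down, z forward; pixel columns grow to the right and rows downward; lengths in m; the calibration is good to about 2 mm. A picture is of the moment at which its call begins.
- bot.finish_job(): hands the job in; it is judged then, once.
Trained networks look in a picture, given as the dict that the camera call returned (one of the last four; its "shot" number tells which), for a name from the list of things; names that differ only in an ending like _2 or _b are one class to them, and where a whole thing is asked for, a point or a joint stands for the part that bears it (a point fixed in the world has none). Each returns a list of dicts, best first, with "p" (0 to 1); they miss things now and then, are a little off and sometimes report something else, mostly with a low value. They report only what shows in the picture. A call takes as long as a camera call. They do not tell look-alikes from the thing itself.
- eyes.find_in(picture, query): "pixel" ([column, row] in pixels, amid what is visible of it).
- eyes.mark_of(picture, query): "pixel" ([column, row] in pixels: a listed point, or the origin of a listed thing).
The state is a dict: "t": time; "joints": joint angles; "dq": joint speeds; "tau": joint torques, N m; "tool_pos": TCP position; "orientation": TCP orientation; "ft_force": force on the tool from outside, world axes, zero at the start; "wrist_torque": the same for the moment, N m; "grip_width": finger opening in m; "gripper_force": force on a finger pad.
Only numpy, scipy, OpenCV 4.12 (cv2) and the standard library are available. Lean on these libraries where they do the work, as an engineer would, in place of code of your own. Each camera call takes 0.05 s, during which the arm holds its last target. There are 200 camera calls.

## Working session

There is one attempt and no reset: what is moved stays moved. The work goes in short steps, Python scripts to look and compute and a tool call to move; the robot and the scene stay as the last step left them, time stands still between calls to the robot, and variables do not carry over. Pictures are saved under pics/ and viewed, at most 10 in all, crops included, and the job is handed in when it is done.

Besides the shell and the picture viewer there is one more tool, called after "Emit:" in YAML: its name, and indented under it one key for each argument. play_rows: Moves the arm, as the interface text tells. Its arguments: {"type":"object","properties":{"moves":{"type":"array","items":{"type":"object","properties":{"offset":{"type":"array","items":{"type":"number"}},"roll":{"type":"number"},"jaw":{"type":"number"}}}}},"required":["moves"]}

```bash
mkdir -p pics; cat > h.py <<'E'
from cell import bot, eyes
import numpy as np, cv2
from scipy.spatial.transform import Rotation as R
def ray(c,px):
    d=np.linalg.inv(c["mtx"])@[px[0],px[1],1.]; return np.array(c["rotation"])@d
def at_z(c,px,z):
    d=ray(c,px);o=np.array(c["origin"]);return o+d*(z-o[2])/d[2]
def at_depth(c,px):
    u,v=int(round(px[0])),int(round(px[1])); w=c["z_map"][max(v-1,0):v+2,max(u-1,0):u+2]; w=w[w>0]
    return np.array(c["origin"])+ray(c,px)*(np.median(w) if len(w) else np.nan)
E
python3 - <<'E'
from h import *
np.set_printoptions(precision=4,suppress=True)
s=bot.observe();print(s["tool_pos"],s["orientation"],s["t"])
ims=[]
for n in("scene","top"):
    c=eyes.camera(n);ims.append(c["img"]);print(n,c["origin"])
    for q,z in(("pin_grip",.079),("stand_top",.052),("blue_hole",.07),("orange_hole",.07),("kitchen_timer",0),("tamper",0)):
        for d in eyes.mark_of(c,q)[:4]:
            print(q,round(d["p"],2),np.round(d["pixel"]),at_z(c,d["pixel"],z),at_depth(c,d["pixel"]))
cv2.imwrite("pics/a.png",cv2.resize(np.vstack(ims),None,fx=.78,fy=.78) if 0 else ims[0]);cv2.imwrite("pics/b.png",ims[1])
E
```

```text
[ 0.1812 -0.4921  0.2381] [-3.0905 -0.5509  0.0002] 0.0
scene [-0.4713 -0.6007  0.6373]Traceback (most recent call last):
  File "<stdin>", line 9, in <module>
  File "h.py", line 7, in at_z
    d=ray(c,px);o=np.array(c["origin"]);return o+d*(z-o[2])/d[2]
                                                            ~^^^
IndexError: invalid index to scalar variable.
```

The camera rotation is a rotation vector, so I'll convert it.

```bash
sed -i 's/return np.array(c\["rotation"\])@d/return R.from_rotvec(c["rotation"]).apply(d)/' h.py
python3 - <<'E'
from h import *
np.set_printoptions(precision=4,suppress=True)
for n in("scene","top"):
    c=eyes.camera(n);print(n,c["origin"],c["rotation"]);cv2.imwrite(f"pics/{n}.png",c["img"])
    for q,z in(("pin_grip",.079),("stand_top",.052),("blue_hole",.07),("orange_hole",.07),("kitchen_timer",0),("tamper",0)):
        for d in eyes.mark_of(c,q)[:4]:
            print(q,round(d["p"],2),np.round(d["pixel"]),at_z(c,d["pixel"],z),at_depth(c,d["pixel"]))
E
```

```text
scene [-0.4713 -0.6007  0.6373] [-1.786   1.0743 -0.6637]
pin_grip 0.86 [343. 201.] [ 0.5888 -0.2912  0.079 ] [ 0.561  -0.2993  0.0936]
pin_grip 0.6 [318. 216.] [ 0.4861 -0.2648  0.079 ] [ 0.4596 -0.2741  0.0945]
pin_grip 0.55 [280. 231.] [ 0.3842 -0.2135  0.079 ] [ 0.4313 -0.1922  0.0483]
stand_top 0.84 [319. 232.] [ 0.4636 -0.2782  0.052 ] [ 0.4572 -0.2804  0.056 ]
blue_hole 0.71 [204. 191.] [0.4916 0.0627 0.07  ] [0.4915 0.0626 0.0701]
orange_hole 0.65 [253. 205.] [ 0.4806 -0.0944  0.07  ] [ 0.4796 -0.095   0.0706]
orange_hole 0.27 [320. 230.] [ 0.4457 -0.2868  0.07  ] [ 0.4606 -0.2818  0.0608]
kitchen_timer 0.74 [158. 198.] [0.5112 0.2372 0.    ] [0.4868 0.2164 0.0158]
tamper 0.66 [281. 201.] [ 0.6608 -0.0902  0.    ] [ 0.5544 -0.1381  0.0599]
top [ 0.436  -0.0439  1.0334] [-2.1631  2.1393 -0.1603]
pin_grip 0.74 [354. 198.] [ 0.5772 -0.303   0.079 ] [ 0.5717 -0.2927  0.1167]
pin_grip 0.41 [345. 237.] [ 0.4749 -0.2752  0.079 ] [ 0.474  -0.2699  0.101 ]
pin_grip 0.39 [311. 253.] [ 0.4328 -0.1875  0.079 ] [ 0.4327 -0.1896  0.0646]
stand_top 0.77 [344. 240.] [ 0.466  -0.2781  0.052 ] [ 0.4646 -0.2668  0.0995]
blue_hole 0.68 [215. 230.] [0.4903 0.0608 0.07  ] [0.4908 0.0618 0.0613]
orange_hole 0.56 [278. 240.] [ 0.466  -0.1051  0.07  ] [ 0.4659 -0.105   0.0717]
kitchen_timer 0.97 [149. 223.] [0.5095 0.2523 0.    ] [0.5081 0.2466 0.0199]
kitchen_timer 0.43 [279. 240.] [ 0.4671 -0.1106  0.    ] [ 0.4649 -0.1061  0.0709]
tamper 0.71 [273. 172.] [ 0.66   -0.0933  0.    ] [ 0.6406 -0.089   0.0898]
```

View pics/scene.png

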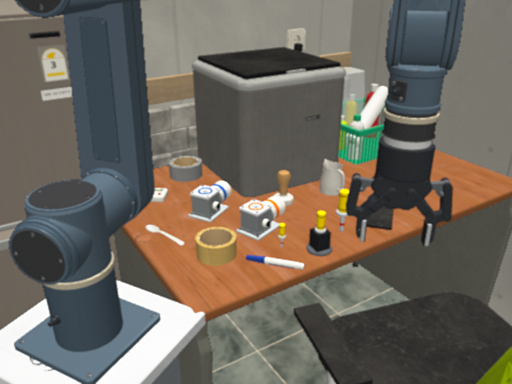

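View pics/top.png

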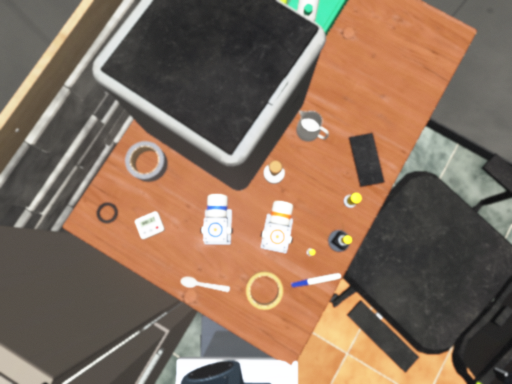

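Three yellow-handled pins: a large one free-standing at scene (343,201), a middle one in the black stand at (320,218), and a small one at (281,231). I choose the one in the black stand. In the top view, the blue filter is at (215,230), the orange filter at (278,240), the timer at (149,223) and the tamper at (273,172). I'll move above the stand and check from close by.

Emit:
play_rows:
  moves:
    - {"offset": [3.4, -1.0, 0], "jaw": 8.5}
    - {"offset": [3.4, -1.0, 0], "jaw": 8.5}
    - {"offset": [3.4, -1.0, 0], "jaw": 8.5}
    - {"offset": [3.4, -1.0, 0], "jaw": 8.5}
    - {"offset": [3.4, -1.0, 0], "jaw": 8.5}
    - {"offset": [3.4, -1.0, 0], "jaw": 8.5}
    - {"offset": [3.4, -1.0, 0], "jaw": 8.5}
    - {"offset": [3.4, -1.0, 0], "jaw": 8.5}
    - {"offset": [3.4, -1.0, 0], "jaw": 8.5}
    - {"offset": [0, 0, 0], "jaw": 8.5}

```text
validation failed for argument at $.mo...
```

```bash
cat > look.py <<'E'
from h import *
import sys
np.set_printoptions(precision=4,suppress=True)
Z=dict(pin_grip=.079,stand_top=.052,blue_hole=.07,orange_hole=.07)
s=bot.observe();T=R.from_rotvec(s["orientation"]);p=np.array(s["tool_pos"])
print(s["t"],p,s["orientation"],s["ft_force"],s["grip_width"],s["gripper_force"])
c=eyes.camera("wrist");print(c["origin"])
cv2.imwrite(f"pics/{sys.argv[1]}.png",c["img"])
for q in sys.argv[2:]:
    for d in eyes.mark_of(c,q)[:3]:
        w=at_z(c,d["pixel"],Z[q]);print(q,round(d["p"],2),np.round(d["pixel"]),w,at_depth(c,d["pixel"]),"tool",T.inv().apply(w-p)*100)
E
python3 look.py w1 pin_grip stand_top
```

```text
0.8 [ 0.1814 -0.4927  0.2394] [ 3.0928  0.5512 -0.    ] [0.155  0.0301 0.1444] 0.08544975249860622 0.0
[ 0.2575 -0.4652  0.3731]
```

View pics/w1.png

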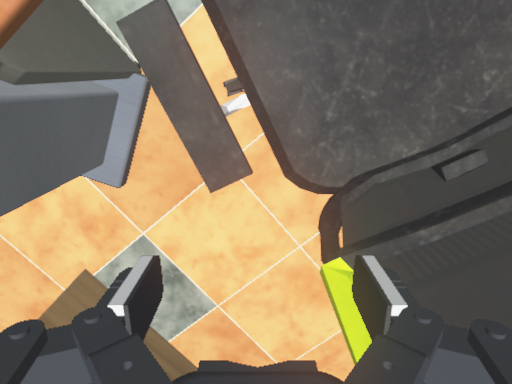

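The wrist picture still shows only the floor and chair, because the move was rejected. The rows probably need "roll", so I'll add it.

Emit:
play_rows:
  moves:
    - {"offset": [3.4, -1.0, 0], "roll": 0, "jaw": 8.5}
    - {"offset": [3.4, -1.0, 0], "roll": 0, "jaw": 8.5}
    - {"offset": [3.4, -1.0, 0], "roll": 0, "jaw": 8.5}
    - {"offset": [3.4, -1.0, 0], "roll": 0, "jaw": 8.5}
    - {"offset": [3.4, -1.0, 0], "roll": 0, "jaw": 8.5}
    - {"offset": [3.4, -1.0, 0], "roll": 0, "jaw": 8.5}
    - {"offset": [3.4, -1.0, 0], "roll": 0, "jaw": 8.5}
    - {"offset": [3.4, -1.0, 0], "roll": 0, "jaw": 8.5}
    - {"offset": [0, 0, 0], "roll": 0, "jaw": 8.5}

```text
t: 1.7
tool_pos: [0.4131, -0.3197, 0.2392]
orientation: [-3.089, -0.562, -0.005]
ft_force: [-1.0, -0.3, -0.3]
grip_width: 0.085
gripper_force: 0.0
```

```bash
python3 look.py w2 pin_grip stand_top
```

```text
1.7 [ 0.4131 -0.3197  0.2392] [-3.0893 -0.5617 -0.0049] [-1.0371 -0.3219 -0.3178] 0.08504549355673469 0.0
[ 0.4887 -0.2919  0.3733]
pin_grip 0.7 [145. 102.] [ 0.4424 -0.2058  0.079 ] [ 0.4392 -0.1998  0.0584] tool [ 6.6938 -9.6071 16.0575]
pin_grip 0.67 [233. 105.] [ 0.4665 -0.2774  0.079 ] [ 0.4681 -0.2785  0.1004] tool [ 6.4235 -2.0606 16.0484]
stand_top 0.89 [235.  97.] [ 0.4719 -0.2752  0.052 ] [ 0.4744 -0.2777  0.0998] tool [ 7.0011 -2.0701 18.7504]
```

View pics/w2.png

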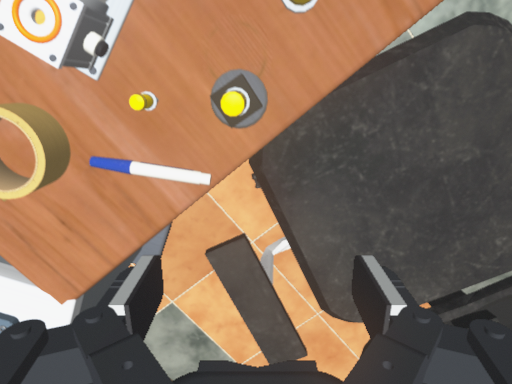

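The wrist view shows the pin in the black stand at (233,103), with its top at z = 0.100 as expected for the middle pin. The small look-alike is at (145,102), well to the left. I'll move over the pin with the jaw narrowed to clear the small one.

Emit:
play_rows:
  moves:
    - {"offset": [3.3, -1.0, 0], "roll": 0, "jaw": 5}
    - {"offset": [3.3, -1.0, 0], "roll": 0, "jaw": 5}
    - {"offset": [0, 0, 3], "roll": 0, "jaw": 5}
    - {"offset": [0, 0, 3], "roll": 0, "jaw": 5}
    - {"offset": [0, 0, 1], "roll": 0, "jaw": 5}
    - {"offset": [0, 0, 0], "roll": 0, "jaw": 5}
    - {"offset": [0, 0, 0], "roll": 0, "jaw": 5}

```text
t: 2.43
tool_pos: [0.4629, -0.2827, 0.1692]
orientation: [-3.092, -0.548, 0.002]
ft_force: [-0.5, 0.0, 0.2]
grip_width: 0.0501
gripper_force: 0.0
```

```bash
python3 look.py w3 pin_grip stand_top
```

```text
2.4333 [ 0.4629 -0.2827  0.1692] [-3.0925 -0.5479  0.0017] [-0.4823  0.0076  0.218 ] 0.050067348367671315 0.0
[ 0.5392 -0.2555  0.3029]
pin_grip 0.83 [340.  52.] [ 0.5752 -0.2972  0.079 ] [ 0.5694 -0.2905  0.115 ] tool [10.0585  5.2311  9.0045]
pin_grip 0.74 [136. 181.] [ 0.4489 -0.1977  0.079 ] [ 0.4421 -0.1933  0.0622] tool [ 1.6179 -8.4596  9.0279]
stand_top 0.84 [254. 182.] [ 0.4692 -0.2775  0.052 ] [ 0.4788 -0.2745  0.0863] tool [ 0.7883 -0.2556 11.7192]
```

View pics/w3.png

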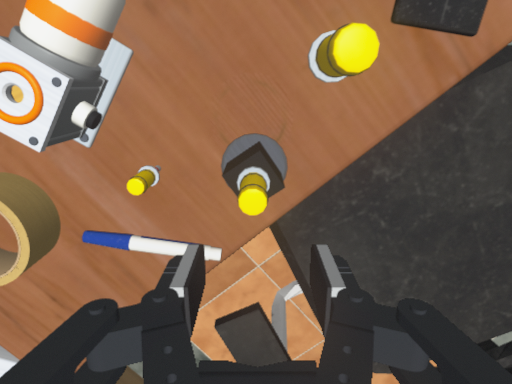

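The close view shows the stand at (254,182) and its pin's handle top at (253,202), centred between the fingers. The large pin is at (350,50). I'll shift 0.7/-0.2 cm, descend 9.9 cm and grip.

Emit:
play_rows:
  moves:
    - {"offset": [0.7, -0.2, 0], "roll": 0, "jaw": 5}
    - {"offset": [0, 0, 3], "roll": 0, "jaw": 5}
    - {"offset": [0, 0, 3], "roll": 0, "jaw": 5}
    - {"offset": [0, 0, 2.5], "roll": 0, "jaw": 5}
    - {"offset": [0, 0, 1.4], "roll": 0, "jaw": 5}
    - {"offset": [0, 0, 0], "roll": 0, "jaw": 5}
    - {"offset": [0, 0, 0], "roll": 0, "jaw": 1}
    - {"offset": [0, 0, 0], "roll": 0, "jaw": 1}
    - {"offset": [0, 0, 0], "roll": 0, "jaw": 1}
    - {"offset": [0, 0, 0], "roll": 0, "jaw": 1}

```text
t: 3.42
tool_pos: [0.471, -0.2775, 0.073]
orientation: [3.092, 0.552, 0.004]
ft_force: [-1.5, 3.9, 6.1]
grip_width: 0.0186
gripper_force: 58.7
```

Emit:
play_rows:
  moves:
    - {"offset": [0, 0, 0], "roll": 0, "jaw": 1}
    - {"offset": [0, 0, 0], "roll": 0, "jaw": 1}

```text
t: 3.58
tool_pos: [0.471, -0.2775, 0.073]
orientation: [3.092, 0.552, 0.005]
ft_force: [-1.0, 4.1, 7.0]
grip_width: 0.0184
gripper_force: 58.7
```

Emit:
play_rows:
  moves:
    - {"offset": [0, 0, -1], "roll": 0, "jaw": 1}
    - {"offset": [0, 0, -2], "roll": 0, "jaw": 1}
    - {"offset": [0, 0, -2], "roll": 0, "jaw": 1}
    - {"offset": [0, 0, -2], "roll": 0, "jaw": 1}
    - {"offset": [0, 0, -2], "roll": 0, "jaw": 1}
    - {"offset": [0, 0, -2], "roll": 0, "jaw": 1}
    - {"offset": [0, 0, 0], "roll": 0, "jaw": 1}
    - {"offset": [0, 0, 0], "roll": 0, "jaw": 1}

```text
t: 4.25
tool_pos: [0.4712, -0.2791, 0.1829]
orientation: [3.088, 0.55, 0.005]
ft_force: [0.3, 0.8, -0.7]
grip_width: 0.0186
gripper_force: 58.8
```

```bash
cat >> h.py <<'E'
def pinfit(c,s,verbose=True):
    "tip in tool frame by network"
    T=R.from_rotvec(s["orientation"]);p=np.array(s["tool_pos"])
    for q in("pin_tip","pin_grip","bleed_pin"):
        for d in eyes.mark_of(c,q)[:3]:
            w=at_depth(c,d["pixel"]);print(q,round(d["p"],2),np.round(d["pixel"]),w,"tool",T.inv().apply(w-p)*100)
E
python3 - <<'E'
from h import *
np.set_printoptions(precision=4,suppress=True)
s=bot.observe();print(s["tool_pos"],s["orientation"],s["ft_force"],s["joints"])
ims=[]
for n in("wrist","scene"):
    c=eyes.camera(n);print(n);pinfit(c,s);ims.append(c["img"])
cv2.imwrite("pics/l.png",np.hstack([ims[0][184:384,156:356],cv2.resize(ims[1][100:280,230:430],(200,200))]).repeat(2,0).repeat(2,1))
E
```

```text
[ 0.4712 -0.2791  0.1829] [3.0883 0.5501 0.0053] [ 0.2607  0.7667 -0.6528] [-0.6569  0.095   0.0367  1.5067 -0.0006  2.1321]
wrist
pin_tip 0.83 [165. 175.] [ 0.4367 -0.1956 -0.001 ] tool [-0.4022 -9.125  18.3352]
pin_tip 0.82 [255. 222.] [ 0.4737 -0.2777  0.1331] tool [ 0.2704 -0.0727  4.9745]
pin_grip 0.81 [256. 278.] [ 0.4792 -0.276   0.2035] tool [ 0.8621 -0.0094 -2.0603]
pin_grip 0.79 [146. 189.] [ 0.4423 -0.1957  0.0619] tool [ 0.1413 -8.8942 12.0502]
pin_grip 0.58 [335.  70.] [ 0.5705 -0.2909  0.1149] tool [8.8939 4.4984 6.8378]
bleed_pin 0.95 [161. 170.] [ 0.4401 -0.1906 -0.0015] tool [ 0.0927 -9.4823 18.3915]
bleed_pin 0.84 [313.  78.] [ 0.5658 -0.2873  0.0691] tool [ 8.57    3.9728 11.4147]
bleed_pin 0.77 [257. 225.] [ 0.4739 -0.2787  0.1378] tool [0.2549 0.0299 4.5043]
scene
pin_tip 0.72 [323. 206.] [ 0.6739 -0.2126  0.0055] tool [21.2731  0.6635 17.7914]
pin_tip 0.68 [339. 229.] [ 0.576  -0.2926  0.0043] tool [ 9.3271  4.7946 17.9085]
pin_tip 0.48 [284. 249.] [ 0.4286 -0.2044  0.003 ] tool [-1.4675 -8.5753 17.9369]
pin_grip 0.87 [342. 200.] [ 0.5609 -0.2963  0.0966] tool [7.7993 4.6613 8.6729]
pin_grip 0.6 [323. 176.] [ 0.458  -0.28    0.1977] tool [-1.2654 -0.3678 -1.4936]
pin_grip 0.57 [281. 230.] [ 0.4297 -0.1942  0.051 ] tool [-0.9939 -9.4707 13.1314]
bleed_pin 0.72 [320. 208.] [ 0.6655 -0.2076  0.0038] tool [20.6601 -0.0975 17.9544]
bleed_pin 0.54 [341. 231.] [ 0.5703 -0.2985  0.0048] tool [ 8.5823  5.1485 17.8584]
bleed_pin 0.44 [284. 246.] [ 0.4424 -0.1992  0.0033] tool [ 0.009  -8.5913 17.9143]
```

View pics/l.png

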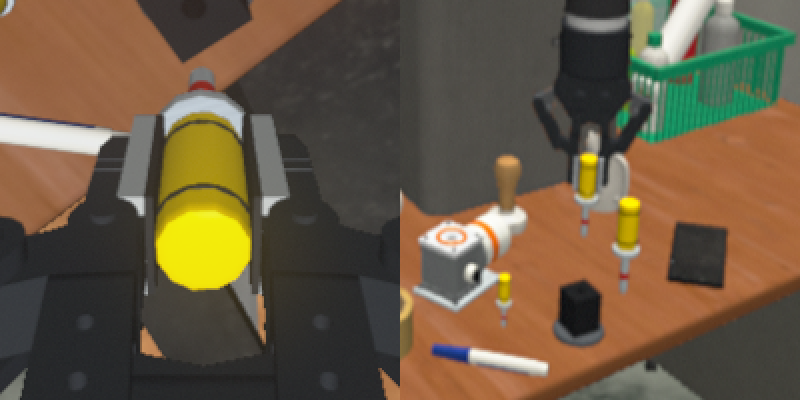

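The pin is held upright between the pads, its tip clear at wrist pixel (255,222), and the stand is empty. Next I'll roll the tool part way to stay clear of the last joint's limit before carrying it over.

Emit:
play_rows:
  moves:
    - {"offset": [0, 0, -0.5], "roll": -0.1, "jaw": 1}
    - {"offset": [0, 0, -0.5], "roll": -0.1, "jaw": 1}
    - {"offset": [0, 0, -0.5], "roll": -0.1, "jaw": 1}
    - {"offset": [0, 0, -0.5], "roll": -0.1, "jaw": 1}
    - {"offset": [0, 0, 0], "roll": 0, "jaw": 1}

```text
t: 5.07
tool_pos: [0.4702, -0.278, 0.2011]
orientation: [2.92, 1.157, 0.001]
ft_force: [-0.1, 0.0, -0.3]
grip_width: 0.0186
gripper_force: 58.8
```

```bash
python3 - <<'E'
from h import *
s=bot.observe();T=R.from_rotvec(s["orientation"]);p=np.array(s["tool_pos"])
print(p,T.as_matrix().round(3),s["joints"])
print(T.inv().apply(np.array([.491,.0617,.07])-p)*100)
E
```

```text
[ 0.47023442 -0.27801198  0.20108461] [[ 0.729  0.685  0.001]
 [ 0.685 -0.729 -0.001]
 [ 0.     0.001 -1.   ]] [-6.56669281e-01  9.62530133e-02  7.41973771e-02  1.54739367e+00
 -7.83169375e-05  1.73046142e+00]
[ 24.77803244 -23.34812996  13.08052255]
```

Emit:
play_rows:
  moves:
    - {"offset": [1.6, -1.5, 0], "roll": 0, "jaw": 1}
    - {"offset": [2.7, -2.5, 0], "roll": 0, "jaw": 1}
    - {"offset": [2.7, -2.5, 0], "roll": 0, "jaw": 1}
    - {"offset": [2.7, -2.5, 0], "roll": 0, "jaw": 1}
    - {"offset": [2.7, -2.5, 0], "roll": 0, "jaw": 1}
    - {"offset": [2.7, -2.5, 0], "roll": 0, "jaw": 1}
    - {"offset": [2.7, -2.5, 0], "roll": 0, "jaw": 1}
    - {"offset": [2.7, -2.5, 0], "roll": 0, "jaw": 1}
    - {"offset": [2.7, -2.5, 0], "roll": 0, "jaw": 1}
    - {"offset": [1.5, -1.7, 0], "roll": 0, "jaw": 1}

```text
t: 5.9
tool_pos: [0.4913, 0.0637, 0.1998]
orientation: [-2.921, -1.154, -0.001]
ft_force: [-0.2, 0.2, -0.4]
grip_width: 0.0186
gripper_force: 58.9
```

Emit:
play_rows:
  moves:
    - {"offset": [0, 0, 1.5], "roll": 0, "jaw": 1}
    - {"offset": [0, 0, 1.5], "roll": 0, "jaw": 1}
    - {"offset": [0, 0, 1], "roll": 0, "jaw": 1}
    - {"offset": [0, 0, 0], "roll": 0, "jaw": 1}
    - {"offset": [0, 0, 0], "roll": 0, "jaw": 1}

```text
t: 6.32
tool_pos: [0.4907, 0.0602, 0.1593]
orientation: [-2.922, -1.152, 0.003]
ft_force: [-0.5, -0.4, -0.3]
grip_width: 0.0183
gripper_force: 58.9
```

```bash
python3 - <<'E'
from h import *
np.set_printoptions(precision=4,suppress=True)
s=bot.observe();T=R.from_rotvec(s["orientation"]);p=np.array(s["tool_pos"]);print(p,s["joints"])
ims=[]
for n in("wrist","scene","top"):
    c=eyes.camera(n);print(n,c["origin"]);ims.append(c["img"])
    for q in("blue_hole","pin_tip"):
        for d in eyes.mark_of(c,q)[:3]:
            w=at_z(c,d["pixel"],.07 if q=="blue_hole" else p[2]-.061)
            print(q,round(d["p"],2),np.round(d["pixel"],1),w,at_depth(c,d["pixel"]),"tool",T.inv().apply(w-p)*100)
cv2.imwrite("pics/m.png",np.hstack([cv2.resize(ims[0][130:330,156:356],(400,400)),cv2.resize(ims[1][130:230,155:255],(400,400),interpolation=cv2.INTER_CUBIC)]))
E
```

```text
[0.4907 0.0602 0.1593] [-0.0136 -0.0323 -0.1404  1.465  -0.      2.3767]
wrist [0.5506 0.1147 0.293 ]
blue_hole 0.78 [255.2 203.3] [0.4901 0.0606 0.07  ] [0.4869 0.0578 0.0581] tool [-0.0011 -0.0586  8.929 ]
blue_hole 0.45 [509.5 159.6] [ 0.6324 -0.0448  0.07  ] [0.6044 0.0097 0.1462] tool [ 3.2003 17.3605  8.895 ]
scene [-0.4713 -0.6007  0.6373]
blue_hole 0.92 [204.7 194.9] [0.4744 0.0476 0.07  ] [0.4688 0.0438 0.0734] tool [-2.037  -0.1825  8.9327]
pin_tip 0.8 [339.3 232.9] [ 0.4054 -0.3433  0.0983] [ 0.5624 -0.2972  0.0018] tool [-33.7642  23.6761   6.1192]
pin_tip 0.68 [279.6 248.3] [ 0.2913 -0.2551  0.0983] [ 0.4293 -0.1925  0.0008] tool [-36.085    9.439    6.1465]
pin_tip 0.65 [204.1 156.7] [0.6418 0.1569 0.0983] [0.4856 0.0506 0.1739] tool [17.6504  3.2494  6.0644]
top [ 0.436  -0.0439  1.0334]
pin_tip 0.58 [345.1 204.5] [ 0.556  -0.2732  0.0983] [ 0.5615 -0.2836  0.0559] tool [-17.9751  28.8331   6.0837]
pin_tip 0.57 [307.  253.5] [ 0.4312 -0.1748  0.0983] [ 0.4308 -0.1882  0.0026] tool [-20.3771  13.1231   6.1135]
```

View pics/m.png

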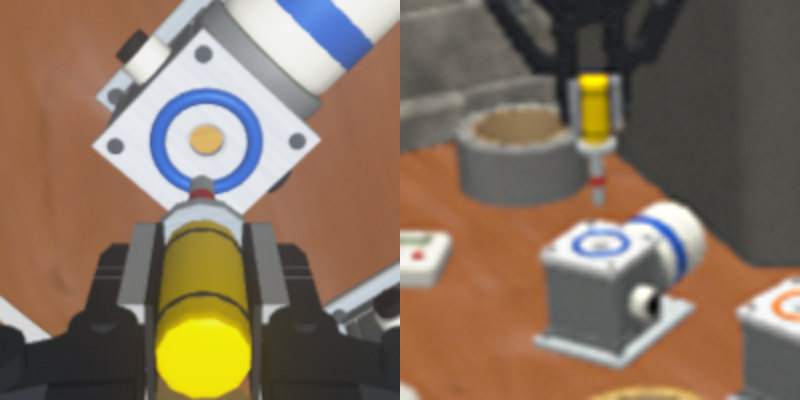

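The left crop shows the tip at about wrist pixel (257,221), just short of the blue ring centred near (259,200). I'll measure the ring by ellipse fit and the tip by its ray.

```bash
cat > m.py <<'E'
from h import *
np.set_printoptions(precision=4,suppress=True)
s=bot.observe();T=R.from_rotvec(s["orientation"]);p=np.array(s["tool_pos"]);print(s["t"],p)
c=eyes.camera("wrist");im=c["img"];hsv=cv2.cvtColor(im,cv2.COLOR_BGR2HSV)
m=cv2.inRange(hsv,(100,110,60),(130,255,255));m[:,:190]=0;m[:,330:]=0;m[:165]=0
m[245:]=0
pts=np.argwhere(m)[:,::-1]
# world points on the ring plane (ring top ~ z .0705): circle fit
W=np.array([at_z(c,q,.0705)[:2] for q in pts]);
# outer hull -> minEnclosingCircle
hull=W.astype(np.float32)
(cx,cy),r=cv2.minEnclosingCircle(hull);print("ring",cx,cy,r,len(W))
h=np.array([cx,cy,.07]);print("ring tool",T.inv().apply(h-p)*100)
for px in((257,219),(257,221),(257,223)):
    w=at_z(c,px,p[2]-.061);print(px,w,"tip tool",T.inv().apply(w-p)*100)
for d in eyes.mark_of(c,"pin_tip")[:2]: print(d)
cv2.imwrite("pics/n.png",np.hstack([im[160:260,206:306],cv2.merge([m]*3)[160:260,206:306]]).repeat(4,0).repeat(4,1))
E
python3 m.py
```

```text
6.7667 [0.4918 0.0603 0.1608]
ring 0.49294039607048035 0.06013859063386917 0.020047519356012344 934
ring tool [0.0657 0.0838 9.0771]
(257, 219) [0.4921 0.0595 0.0998] tip tool [-0.0356  0.0747  6.1   ]
(257, 221) [0.4911 0.0586 0.0998] tip tool [-0.173   0.0747  6.0999]
(257, 223) [0.4901 0.0576 0.0998] tip tool [-0.311   0.0748  6.0999]
{'pixel': [252.7, 217.2], 'p': 0.72}
```

View pics/n.png

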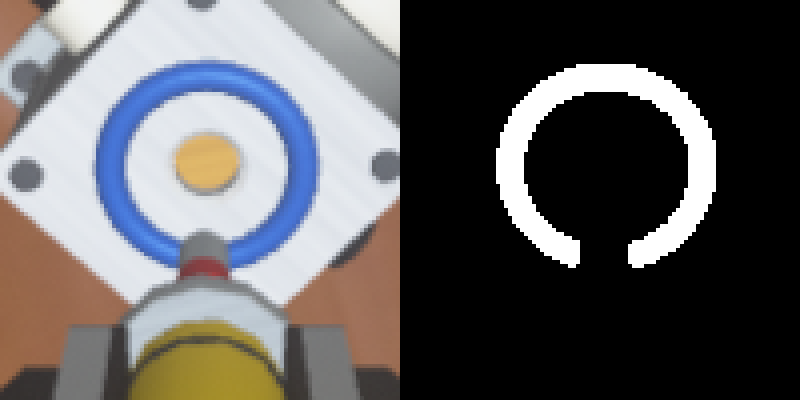

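The ring fits a circle centred at tool (0.07, 0.08) cm, and the tip lies at about (-0.19, 0.08). I'll shift +0.25 cm in x and lower to just above the plate for one more check.

Emit:
play_rows:
  moves:
    - {"offset": [0.25, 0, 0], "roll": 0, "jaw": 1}
    - {"offset": [0, 0, 0.8], "roll": 0, "jaw": 1}
    - {"offset": [0, 0, 0.8], "roll": 0, "jaw": 1}
    - {"offset": [0, 0, 0.5], "roll": 0, "jaw": 1}
    - {"offset": [0, 0, 0], "roll": 0, "jaw": 1}
    - {"offset": [0, 0, 0], "roll": 0, "jaw": 1}
    - {"offset": [0, 0, 0], "roll": 0, "jaw": 1}

```text
t: 7.45
tool_pos: [0.4932, 0.0621, 0.1391]
orientation: [-2.922, -1.155, 0.001]
ft_force: [0.2, -0.1, -0.5]
grip_width: 0.0187
gripper_force: 58.9
```

```bash
sed -i 's/pics\/n.png/pics\/o.png/' m.py; python3 m.py
```

```text
7.45 [0.4932 0.0621 0.1391]
ring 0.5111322402954102 0.05764767527580261 0.03803456202149391 983
ring tool [1.0027 1.5545 6.911 ]
(257, 219) [0.4934 0.0614 0.0781] tip tool [-0.0358  0.0723  6.1   ]
(257, 221) [0.4924 0.0604 0.0781] tip tool [-0.1732  0.0723  6.1   ]
(257, 223) [0.4914 0.0595 0.0781] tip tool [-0.3112  0.0724  6.1001]
{'pixel': [253.7, 224.0], 'p': 0.72}
```

View pics/o.png

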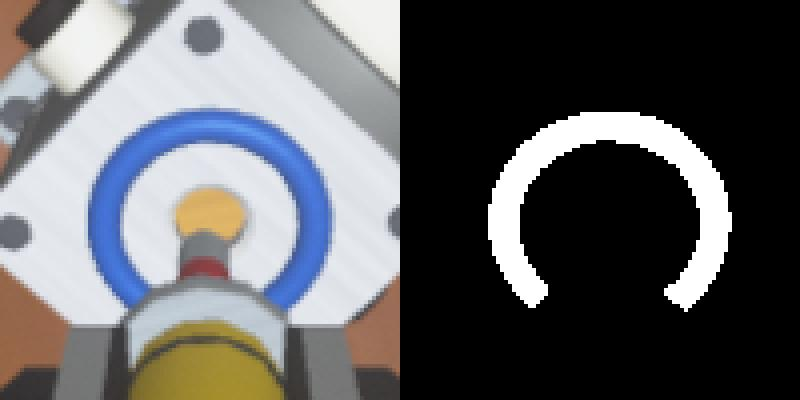

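The tip at (257,221) is now just below the hole centre at (258,215) in the image. Stray pixels spoiled the mask, so I'll refit using only its largest component.

```bash
python3 - <<'E'
import re
t=open('m.py').read()
t=t.replace("pts=np.arg","n,l,st,_=cv2.connectedComponentsWithStats(m);m=(l==1+st[1:,4].argmax()).astype('u1')*255\npts=np.arg")
t=t.replace('print("ring",','A=np.c_[W,np.ones(len(W))];k=np.linalg.lstsq(A,(W**2).sum(1),rcond=None)[0];print("lsq tool",T.inv().apply([k[0]/2-p[0],k[1]/2-p[1],.07-p[2]])*100)\nprint("ring",')
open('m.py','w').write(t)
E
python3 m.py
```

```text
7.55 [0.4936 0.0621 0.1396]
lsq tool [-0.1595  0.1022  6.9629]
ring 0.49309292435646057 0.060186758637428284 0.019981959834694862 955
ring tool [-0.1733  0.1045  6.9629]
(257, 219) [0.4939 0.0613 0.0786] tip tool [-0.038   0.0723  6.1   ]
(257, 221) [0.4929 0.0604 0.0786] tip tool [-0.1754  0.0723  6.1   ]
(257, 223) [0.4918 0.0595 0.0786] tip tool [-0.3133  0.0724  6.0999]
{'pixel': [255.1, 219.6], 'p': 0.65}
```

Aligned to about 0.4 mm. I'll descend 1.5 cm into the hole.

Emit:
play_rows:
  moves:
    - {"offset": [0.02, 0.03, 0], "roll": 0, "jaw": 1}
    - {"offset": [0, 0, 0.4], "roll": 0, "jaw": 1}
    - {"offset": [0, 0, 0.4], "roll": 0, "jaw": 1}
    - {"offset": [0, 0, 0.4], "roll": 0, "jaw": 1}
    - {"offset": [0, 0, 0.3], "roll": 0, "jaw": 1}
    - {"offset": [0, 0, 0], "roll": 0, "jaw": 1}
    - {"offset": [0, 0, 0], "roll": 0, "jaw": 1}
    - {"offset": [0, 0, 0], "roll": 0, "jaw": 1}

```text
t: 8.32
tool_pos: [0.4937, 0.0621, 0.1243]
orientation: [-2.922, -1.155, 0.0]
ft_force: [0.1, 0.8, 0.3]
grip_width: 0.0182
gripper_force: 58.9
```

Emit:
play_rows:
  moves:
    - {"offset": [0, 0, 0.2], "roll": 0, "jaw": 1}
    - {"offset": [0, 0, 0.2], "roll": 0, "jaw": 1}
    - {"offset": [0, 0, 0.2], "roll": 0, "jaw": 1}
    - {"offset": [0, 0, 0], "roll": 0, "jaw": 1}
    - {"offset": [0, 0, 0], "roll": 0, "jaw": 1}
    - {"offset": [0, 0, 0], "roll": 0, "jaw": 1}

```text
t: 8.82
tool_pos: [0.494, 0.0621, 0.1189]
orientation: [2.921, 1.155, 0.001]
ft_force: [0.5, 0.7, 1.9]
grip_width: 0.0186
gripper_force: 59.1
```

```bash
python3 - <<'E'
from h import *
f=[]
for i in range(5):
    c=eyes.camera("wrist");s=bot.observe();f.append(list(s["ft_force"])+[s["tool_pos"][2]])
print(np.mean(f,0))
E
```

```text
[0.34331154 0.32562663 1.94587438 0.11871064]
```

The force shows contact of about 2.4 N, right at the plunger's preload. I'll press on in small steps.

Emit:
play_rows:
  moves:
    - {"offset": [0, 0, 0.15], "roll": 0, "jaw": 1}
    - {"offset": [0, 0, 0.15], "roll": 0, "jaw": 1}
    - {"offset": [0, 0, 0.15], "roll": 0, "jaw": 1}
    - {"offset": [0, 0, 0.1], "roll": 0, "jaw": 1}
    - {"offset": [0, 0, 0], "roll": 0, "jaw": 1}
    - {"offset": [0, 0, 0], "roll": 0, "jaw": 1}
    - {"offset": [0, 0, 0], "roll": 0, "jaw": 1}

```text
t: 9.65
tool_pos: [0.494, 0.062, 0.1131]
orientation: [2.921, 1.155, 0.001]
ft_force: [1.2, -0.6, 3.9]
grip_width: 0.0187
gripper_force: 59.2
```

```bash
python3 - <<'E'
from h import *
f=[]
for i in range(8):
    c=eyes.camera("wrist");s=bot.observe();f.append(list(s["ft_force"])+[s["tool_pos"][2]])
print(np.mean(f,0))
im=c["img"];c=eyes.camera("scene")
cv2.imwrite("pics/q.png",np.hstack([im[160:260,206:306],cv2.resize(c["img"][150:215,172:237],(100,100),interpolation=cv2.INTER_CUBIC)]).repeat(4,0).repeat(4,1))
E
```

```text
[ 0.79489508 -0.34532988  3.52181078  0.11298308]
```

View pics/q.png

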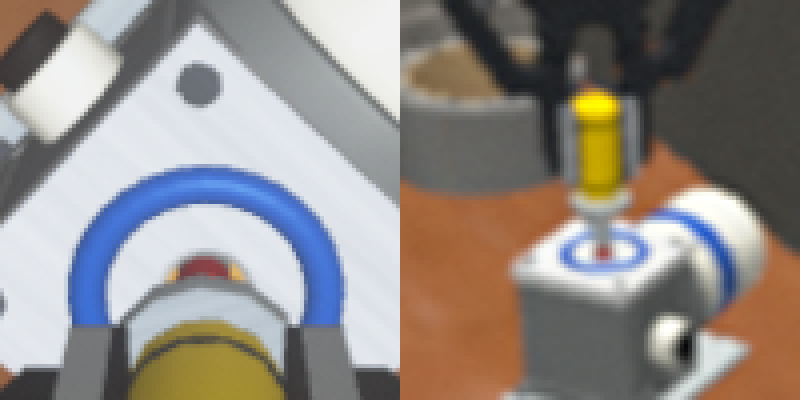

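The pin stands in the hole with its red band half sunk. Force and position put the plunger at about 5–7 mm, inside the 4–10 mm window, so I'm handing in.

```bash
python3 -c "
from cell import bot
print(bot.finish_job())"
```

```text
the job is handed in; nothing more can be done
None
```

The job is handed in: the gripped middle-sized bleed pin stands in the blue filter's guard hole, holding the plunger about 6 mm down (estimated 5–7 mm from force and position), but the call returned no verdict.

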